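# Count two big bearings into the parts tray

## Task

A wheel needs two big ball bearings: take any two of the three big ones on the bench and set them down (do not drop them) flat and side by side on the floor of the empty white parts tray in the middle of the bench. Leave the third big bearing where it lies; the smaller bearing does not count.

Things in the scene. Friction and masses are not known exactly. Their poses are not given: they have to be found in the camera images.
- tray: White open rectangular plastic parts tray in the middle of the bench (a second one, with odds and ends in it, stands at the far left end, out of reach), 207 x 157 mm over the rim (x by y of its own frame), 42 mm high, loose on the bench, 0.4 kg. Origin at the centre of its underside, z up. Floor top 3 mm above the origin; inside 194 mm along x by 144 mm along y; walls 3 mm. It starts empty.
- bearing_a_center (a point): Centre of big ball bearing A, half-way up, on its axis. A bright steel ring with a dark seal, outside diameter 47 mm, 14 mm thick, 90 g, lying flat on the bench, so its centre is 7 mm above the bench; z is its axis, up. The three big bearings A, B and C are alike; it can be gripped across its outside. A similar but smaller bearing (32 mm across, 10 mm thick) lies among them and so does a 27 mm hexagon nut; neither is listed.
- bearing_b_center (a point): Centre of big ball bearing B, half-way up, on its axis. A bright steel ring with a dark seal, outside diameter 47 mm, 14 mm thick, 90 g, lying flat on the bench, so its centre is 7 mm above the bench; z is its axis, up. The three big bearings A, B and C are alike; it can be gripped across its outside.
- bearing_c_center (a point): Centre of big ball bearing C, half-way up, on its axis. A bright steel ring with a dark seal, outside diameter 47 mm, 14 mm thick, 90 g, lying flat on the bench, so its centre is 7 mm above the bench; z is its axis, up. The three big bearings A, B and C are alike; it can be gripped across its outside.
Not all that is in view belongs to the job. What is shaped like the part that bears bearing_a_center but yellow is not meant.

How it is judged:
By the outcome, as a careful person would: the job done as asked, in the order asked, and still so for the second after the job is handed in, with the robot touching nothing.
It also fails if it takes over 58 s, if anything falls off the work surface, if the arm or the gripper's body presses on something with over 40 N, if the wrist force passes 120 N, or if a joint passes its speed limit or range.

## Robot

A 7-joint arm with a two-finger parallel gripper is mounted at the origin on a cart in front of the work surface, level with it; the furniture and walls round the work are solid. World frame = base frame: x ahead of the robot, y to its left, z up, the work surface at z = 0. Lengths are in mm, angles in rad, forces in N, time in s.
With the tool pointing down it reaches from about 400 to 875 mm from the base axis. Payload 4.4 kg.
Tool frame: the origin (TCP) lies at the very end of the fingers, on their centre line; the grasp point (between the pads) lies 19 mm behind it (ctrl.grasp_offset is the distance from the TCP to the grasp point, in mm); z points along the fingers, y is the line along which they close (so a half turn about z gives the same grasp; the last joint's range is limited). The gripper opens to 85 mm and grips with 20 to 120 N. Pads are 22 mm wide; open, the fingers measure 114 mm over their backs; the gripper's body (76 mm by 85 mm) begins 54 mm behind the grasp point. The pads swing forward as they close: fully open they stand 13 mm farther back than shut.
Start: joints at [-1.204, 0.628, 0.038, 1.517, -0.027, 0.996, -0.02], TCP at [272.597, 590.092, 201.213] pointing down, gripper open.
Joint ranges: [-3.06, 3.06], [-0.37, 2.12], [-1.25, 1.32], [0.18, 2.47], [-1.1, 4.24], [0.23, 1.98], [-2.94, 2.94]. Speed limits (rad/s): [2.57, 2.57, 3.14, 3.14, 3.14, 3.14, 3.14].

## Interface

Orientations are given as [roll, pitch, yaw] about the fixed x, y, z axes, in that order (R = Rz(yaw) Ry(pitch) Rx(roll)).
In Python, from cell import status, cams, ctrl gives the robot as it stands.
- The arm moves only by the tool move_arm, never from a script. Its argument "plan" is a list of rows, each a list of 3 entries, a list of its own where there are three numbers: the shift along the world's x, y, z in mm, then the turn, a rotation vector about the world's x, y, z in degrees, then the opening, from 0 (shut) to 1 (fully open). In form: [[[x, y, z], [wx, wy, wz], gripper], ...]. A call has 1 to 10 rows; each row shifts and turns the commanded pose from where the row before left it; what a row does not reach is not made up. A row lasts 1/8 s, in which the tool goes at most 62.5 mm and 10.7 degrees, less where a joint would pass 70% of its speed; a pose out of reach is approached as far as the arm can. A call with a gripper value outside its range is refused whole. The fingers move at their own pace and stop on an object; the grip force is fixed at half the most. Time passes only in rows, so rows that do not move let the fingers close. It gives the time, the measured TCP pose, the force, the opening and the grip force at its end, in the units of the state.
- status.read_state(): the state, without advancing time (a new reading comes with each control period).
- cams.get_image(name): name is "scene" or "side" or "wrist"; returns the picture (384x512x3 uint8, blue, green, red); there is no depth.
- cams.camera_params(name): a dict with "K" (3x3 intrinsics, pixels), "k1" (the pictures are not rectified: a ray, as slopes to the right and down, at radius r is drawn at 1 + k1 r^2 times it, then the intrinsics apply), "pose" (4x4, takes a point from camera to world coordinates); the wrist camera has in their place "tool_from_camera" (4x4, takes a point from camera to tool coordinates, whose origin is the TCP and whose axes are the flange's). Camera axes: x right, y down, z forward; pixel columns grow to the right and rows downward; lengths in mm; the calibration is good to about 2 mm. A picture is of the moment at which its call begins: read the wrist's pose just before it. camera_params takes no time and is no camera call.
- ctrl.finish_job(): hands the job in; it is judged then, once.
The state is a dict: "clock": time; "qpos": joint angles; "qd": joint speeds; "tau": joint torques, N m; "eef_pos": TCP position; "tool_rot": TCP orientation; "force": force on the tool from outside, world axes, zero at the start; "torque": the same for the moment, N m; "width": finger opening in mm; "gripper_force": force on a finger pad.
Only numpy, scipy, OpenCV 4.12 (cv2) and the standard library are available. Lean on these libraries where they do the work, as an engineer would, in place of code of your own. Each camera call takes 0.05 s, during which the arm holds its last target. There are 200 camera calls.

## Working session

There is one attempt and no reset: what is moved stays moved. The work goes in short steps, Python scripts to look and compute and a tool call to move; the robot and the scene stay as the last step left them, time stands still between calls to the robot, and variables do not carry over. Pictures are saved under pics/ and viewed, at most 10 in all, crops included, and the job is handed in when it is done.

Besides the shell and the picture viewer there is one more tool, called in YAML: its name, and indented under it one key for each argument. move_arm: Moves the arm, as the interface text tells. Its arguments: {"type":"object","properties":{"plan":{"type":"array","items":{"type":"array"}}},"required":["plan"]}

```bash
mkdir -p pics; cat > h.py <<'E'
import numpy as np, cv2
from cell import status, cams, ctrl
from scipy.spatial.transform import Rotation as R
def pose(name, st=None):
    p=cams.camera_params(name)
    if name!="wrist": return p,np.array(p["pose"])
    T=np.eye(4); T[:3,:3]=R.from_euler("xyz",st["tool_rot"]).as_matrix(); T[:3,3]=st["eef_pos"]
    return p,T@np.array(p["tool_from_camera"])
def cast(p,T,uv,z):
    uv=np.atleast_2d(np.array(uv,float)); K=np.array(p["K"])
    n=cv2.undistortPoints(uv.reshape(-1,1,2),K,np.array([p["k1"],0,0,0.])).reshape(-1,2)
    d=np.c_[n,np.ones(len(n))]@T[:3,:3].T; o=T[:3,3]
    return o+d*((z-o[2])/d[:,2])[:,None]
E
python3 - <<'E'
from h import *
s=status.read_state(); print(s["clock"],s["eef_pos"],s["tool_rot"],s["width"])
a=[cams.get_image(n) for n in ("scene","side","wrist")]
for n,i in zip(("scene","side","wrist"),a): cv2.imwrite(f"pics/{n}0.png",i)
print(pose("scene")[1][:3,3],pose("side")[1][:3,3],cams.camera_params("wrist")["tool_from_camera"])
E
```

```text
0.0 [272.30048285 589.46289973 200.28217442] [-3.13967924e+00  2.72365625e-05  2.70883982e+00] 84.98433699325389
[   9.87475088 -268.86995655  515.41700912] [614.18885431 968.95861769 419.48332878] [[-8.85314632e-05 -9.46690175e-01 -3.22145473e-01  8.28021744e+01]
 [ 9.99999025e-01 -5.32741320e-04  1.29075102e-03  3.59628112e-01]
 [-1.39356151e-03 -3.22145044e-01  9.46689299e-01 -1.71455115e+02]
 [ 0.00000000e+00  0.00000000e+00  0.00000000e+00  1.00000000e+00]]
```

View pics/scene0.png

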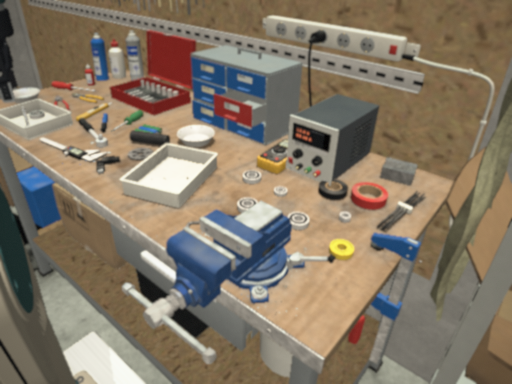

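View pics/side0.png

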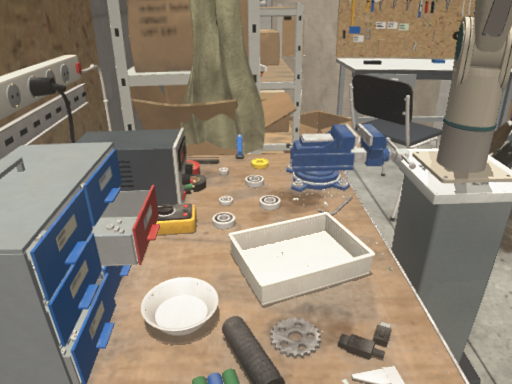

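The scene view shows big bearings at (252,176), (247,204) and (298,220), the small one at (281,190), the nut at (345,216), and the tray around (171,175). In the side view the big bearings are at (224,219), (270,202) and (255,181). The vice is near (320,160) and the tray near (300,255).

```bash
python3 - <<'E'
from h import *
np.set_printoptions(precision=0,suppress=True)
p,T=pose("scene"); 
print(cast(p,T,[(252,176),(247,204),(298,220),(281,190),(345,216)],10)[:,:2])
p,T=pose("side")
print(cast(p,T,[(224,219),(270,202),(255,181),(226,200),(224,170)],10)[:,:2])
print("tray rim",cast(p,T,[(230,234),(329,213),(373,254),(264,288)],42)[:,:2])
p,T=pose("scene")
print("tray rim",cast(p,T,[(122,178),(168,146),(217,154),(182,190)],42)[:,:2])
print("vice/psu pts z0 side",cast(*pose("side"),[(292,190),(350,187),(185,203),(196,232)],0)[:,:2])
# crops
a=cv2.imread("pics/scene0.png")[130:250,110:370]; b=cv2.imread("pics/side0.png")[150:300,170:390]
c=np.zeros((600,800,3),np.uint8); a=cv2.resize(a,None,fx=2.5,fy=2.5); b=cv2.resize(b,None,fx=2,fy=2)
c[:300,:650]=a; c[300:,:440]=b; cv2.imwrite("pics/crop.png",c)
E
```

```text
[[654. 265.]
 [553. 194.]
 [582.  74.]
 [651. 172.]
 [662.   5.]]
[[654. 267.]
 [553. 198.]
 [582.  83.]
 [652. 182.]
 [662.   8.]]
tray rim [[638. 376.]
 [445. 311.]
 [401. 451.]
 [586. 525.]]
tray rim [[404. 449.]
 [580. 499.]
 [636. 370.]
 [463. 308.]]
vice/psu pts z0 side [[493. 119.]
 [347. 111.]
 [747. 173.]
 [709. 299.]]
```

View pics/crop.png

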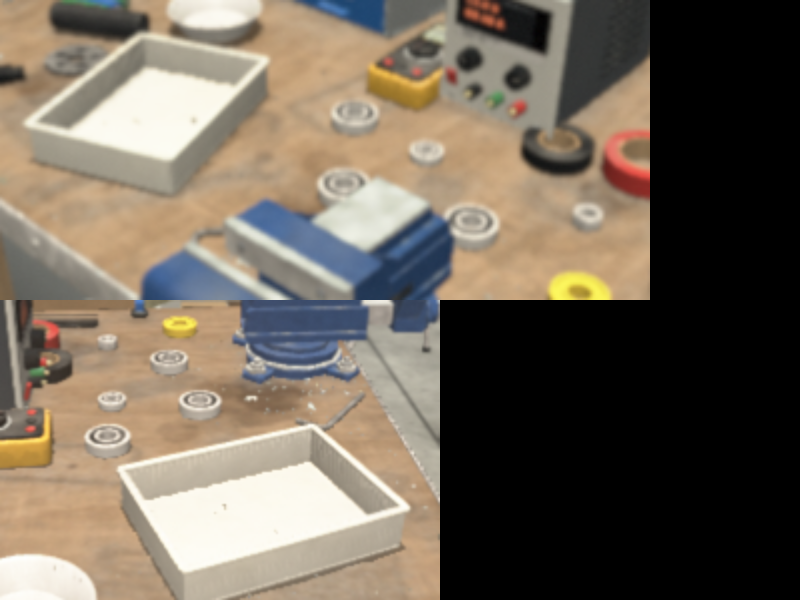

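move_arm:
  plan:
    - [[30,-34,0],[0,0,0],1]
    - [[30,-34,0],[0,0,0],1]
    - [[30,-34,0],[0,0,0],1]
    - [[30,-34,0],[0,0,0],1]
    - [[30,-34,0],[0,0,0],1]
    - [[30,-34,0],[0,0,0],1]
    - [[30,-34,0],[0,0,0],1]
    - [[30,-34,0],[0,0,0],1]
    - [[30,-34,0],[0,0,0],1]
    - [[30,-34,0],[0,0,0],1]

```text
clock: 1.4
eef_pos: [573.3, 248.9, 201.0]
tool_rot: [-3.141, -0.0, 2.709]
force: [-0.2, 2.1, -1.2]
width: 85.6
gripper_force: 0.0
```

move_arm:
  plan:
    - [[0,0,0],[0,0,0],0.75]
    - [[0,0,0],[0,0,0],0.75]
    - [[0,0,0],[0,0,0],0.75]

```text
clock: 1.78
eef_pos: [571.4, 251.8, 201.1]
tool_rot: [3.141, -0.001, 2.711]
force: [0.2, -0.1, -0.7]
width: 64.2
gripper_force: 0.0
```

```bash
python3 - <<'E'
from h import *
np.set_printoptions(precision=1,suppress=True)
s=status.read_state(); im=cams.get_image("wrist"); cv2.imwrite("pics/w1.png",im)
p,T=pose("wrist",s); print(s["clock"],s["eef_pos"],s["tool_rot"],s["width"])
K=np.array(p["K"])
def proj(X): 
    c=(np.array(X)-T[:3,3])@T[:3,:3]; return cv2.projectPoints(c[None],np.zeros(3),np.zeros(3),K,np.array([p["k1"],0,0,0.]))[0].ravel()
for X in [(654,266,14),(553,196,14),(582,80,14),(652,178,10),(519,410,3)]: print(proj(X))
E
```

```text
1.775 [571.4 251.8 201.1] [ 3.1 -0.   2.7] 64.16728344675928
[290.9 212.6]
[208.4 166.5]
[142.3 220.8]
[230.7 235. ]
[358.3  65.5]
```

View pics/w1.png

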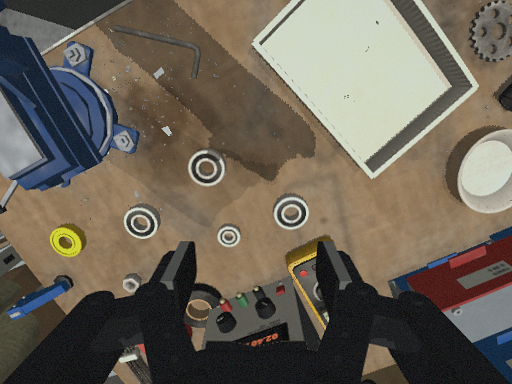

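The wrist view shows A at (291,212), B at (207,168), C at (141,222), the small one at (229,236) and tray rim corners at (253,43), (372,177) and (476,84). I'll refine these by contours.

```bash
python3 - <<'E'
from h import *
np.set_printoptions(precision=1,suppress=True)
s=status.read_state(); p,T=pose("wrist",s); im=cv2.imread("pics/w1.png")
hsv=cv2.cvtColor(im,cv2.COLOR_BGR2HSV); m=((hsv[...,1]<50)&(hsv[...,2]>120)).astype(np.uint8)*255
for n,(u,v) in dict(A=(291,212),B=(207,168)).items():
    k=np.zeros_like(m); cv2.circle(k,(u,v),24,255,-1)
    pts=cv2.findNonZero(m&k); (c,r)=cv2.minEnclosingCircle(cv2.convexHull(pts)); e=cv2.fitEllipse(cv2.convexHull(pts))
    print(n,c,r,e, cast(p,T,[c,e[0]],10))
c=cast(p,T,[(253,43),(372,177),(476,84)],42)
print("tray",c,(c[0]+c[2])/2, np.linalg.norm(c[1]-c[0]),np.linalg.norm(c[2]-c[1]),np.degrees(np.arctan2(*(c[1]-c[0])[1::-1])))
print("multimeter",cast(p,T,[(288,263),(330,238)],20))
E
```

```text
A (290.746826171875, 212.1265869140625) 17.747039794921875 ((290.97509765625, 212.74090576171875), (32.657745361328125, 35.537818908691406), 72.77495574951172) [[655.3 265.7  10. ]
 [656.3 265.7  10. ]]
B (207.36363220214844, 166.09091186523438) 19.994525909423828 ((207.23342895507812, 167.04022216796875), (36.479644775390625, 39.70443344116211), 75.19775390625) [[552.8 193.9  10. ]
 [553.9 193.2  10. ]]
tray [[451.6 304.7  42. ]
 [640.3 372.1  42. ]
 [587.  513.9  42. ]] [519.3 409.3  42. ] 200.3953992154434 151.48000193944972 19.677024712185602
multimeter [[720.1 233.8  20. ]
 [708.1 300.1  20. ]]
```

move_arm:
  plan:
    - [[17,3,-20],[0,0,8.8],0.75]
    - [[17,3,-20],[0,0,8.8],0.75]
    - [[17,3,-20],[0,0,8.8],0.75]
    - [[16,3,-20],[0,0,8.8],0.75]
    - [[16,3,-20],[0,0,8.8],0.75]
    - [[0,0,-20],[0,0,0],0.75]
    - [[0,0,-20],[0,0,0],0.75]
    - [[0,0,0],[0,0,0],0.75]
    - [[0,0,0],[0,0,0],0.75]

```text
clock: 2.95
eef_pos: [655.6, 265.6, 61.9]
tool_rot: [-3.142, 0.001, -2.807]
force: [0.5, 0.3, 0.2]
width: 64.3
gripper_force: 0.0
```

```bash
python3 - <<'E'
from h import *
np.set_printoptions(precision=1,suppress=True)
L=[status.read_state() for _ in range(1)]; s=L[0]; im=cams.get_image("wrist"); cv2.imwrite("pics/w2.png",im)
print(s["eef_pos"],s["tool_rot"]); p,T=pose("wrist",s)
K=np.array(p["K"]); c=(np.array([655.5,266,10])-T[:3,3])@T[:3,:3]
print(cv2.projectPoints(c[None],np.zeros(3),np.zeros(3),K,np.array([p["k1"],0,0,0.]))[0].ravel())
E
```

```text
[655.6 265.6  61.9] [-3.1  0.  -2.8]
[255.9 198.4]
```

View pics/w2.png

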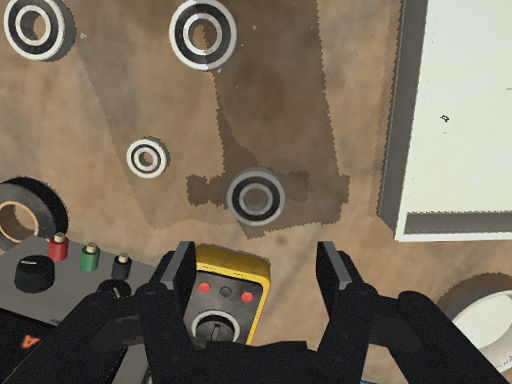

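Bearing A is at (256,198), exactly where predicted, centred between the fingers, so I go down.

move_arm:
  plan:
    - [[0,0,-20],[0,0,0],0.75]
    - [[0,0,-20],[0,0,0],0.75]
    - [[0,0,-10],[0,0,0],0.75]
    - [[0,0,-8],[0,0,0],0.75]
    - [[0,0,0],[0,0,0],0.75]

```text
clock: 3.62
eef_pos: [655.2, 264.9, 2.4]
tool_rot: [-3.142, -0.001, -2.806]
force: [0.4, 0.3, 0.3]
width: 64.1
gripper_force: 0.0
```

move_arm:
  plan:
    - [[0,0,0],[0,0,0],0.4]
    - [[0,0,0],[0,0,0],0.4]
    - [[0,0,0],[0,0,0],0.4]
    - [[0,0,0],[0,0,0],0.4]
    - [[0,0,0],[0,0,0],0.4]

```text
clock: 4.25
eef_pos: [655.6, 265.1, 3.3]
tool_rot: [3.142, 0.0, -2.806]
force: [0.8, 0.6, 0.2]
width: 34.3
gripper_force: 0.0
```

```bash
python3 - <<'E'
from h import *
a=cams.get_image("wrist"); b=cams.get_image("side"); c=np.zeros((384,800,3),np.uint8); c[:,:512]=a; c[:,512:]=cv2.resize(b[140:268,180:276],(288,384)); cv2.imwrite("pics/w3.png",c); s=status.read_state(); print(s["eef_pos"],s["width"],s["force"])
E
```

```text
[655.60068472 265.07711993   3.23456814] 34.04163512196018 [ 1.32583025  0.49109357 -0.07808863]
```

View pics/w3.png

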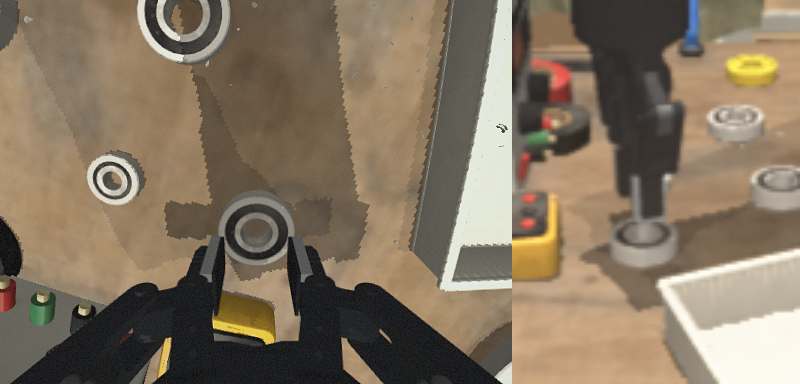

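The wrist view shows A at (256,230), unobstructed, with the finger tips at (218,240) and (294,240). In the side view the tips seem to end just above the bearing, so they passed over it.

```bash
python3 - <<'E'
from h import *
np.set_printoptions(precision=1,suppress=True)
s=status.read_state(); p,T=pose("wrist",s); q,S=pose("side")
def pr(p,T,X):
    c=(np.atleast_2d(X).astype(float)-T[:3,3])@T[:3,:3]; return cv2.projectPoints(c,np.zeros(3),np.zeros(3),np.array(p["K"]),np.array([p["k1"],0,0,0.]))[0].reshape(-1,2)
R0=R.from_euler("xyz",s["tool_rot"]).as_matrix(); t=np.array(s["eef_pos"])
for h in (0,-5,-10,-15,-20):
    X=[t+R0@np.array([0,y,h]) for y in (-17,17)]
    print(h,pr(p,T,X).ravel(),(pr(q,S,X)-[180,140]).ravel()*3+[512,0,512,0])
print(pr(p,T,[655.3,265.7,14]))
m=cv2.imread("pics/w3.png")[180:320,180:330]; cv2.imwrite("pics/w3c.png",cv2.resize(m,None,fx=4,fy=4))
E
```

```text
0 [228.7 226.4 281.7 226.4] [634.4 232.4 649.  255.5]
-5 [228.1 229.9 282.3 229.9] [634.1 226.3 648.7 249.3]
-10 [227.3 233.5 283.  233.5] [633.7 220.1 648.4 243. ]
-15 [226.6 237.4 283.8 237.4] [633.4 213.9 648.1 236.6]
-20 [225.8 241.5 284.5 241.5] [633.1 207.7 647.7 230.2]
[[256.3 234. ]]
```

View pics/w3c.png

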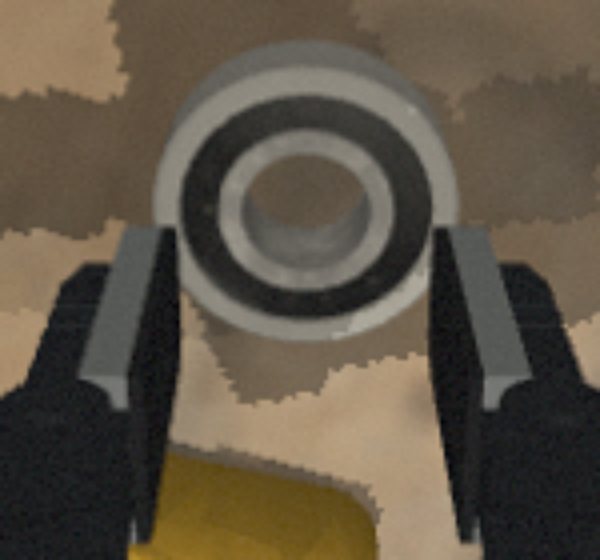

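The crop shows the finger tips' camera-side corners at full-frame (224,237) and (289,237), well above the bearing top. I'll compute how far behind the TCP they really are.

```bash
cat >> h.py <<'E'
def pr(p,T,X):
    c=(np.atleast_2d(X).astype(float)-T[:3,3])@T[:3,:3]; return cv2.projectPoints(c,np.zeros(3),np.zeros(3),np.array(p["K"]),np.array([p["k1"],0,0,0.]))[0].reshape(-1,2)
E
python3 - <<'E'
from h import *
np.set_printoptions(precision=1,suppress=True)
p=cams.camera_params("wrist"); T=np.array(p["tool_from_camera"])
for x in (-11,0,11):
  for h in (0,-10,-15,-20,-25,-30,-35):
    print(x,h,pr(p,T,[[x,-17,h],[x,17,h]]).ravel())
s=status.read_state(); print(s["qpos"],s["tool_rot"],ctrl.grasp_offset,s["gripper_force"])
E
```

```text
-11 0 [229.3 241.6 281.2 241.6]
-11 -10 [227.9 249.4 282.5 249.4]
-11 -15 [227.2 253.6 283.2 253.5]
-11 -20 [226.4 258.  283.9 257.9]
-11 -25 [225.6 262.6 284.7 262.6]
-11 -30 [224.8 267.5 285.5 267.5]
-11 -35 [223.9 272.7 286.4 272.7]
0 0 [228.7 226.4 281.7 226.4]
0 -10 [227.3 233.5 283.  233.5]
0 -15 [226.6 237.4 283.8 237.4]
0 -20 [225.8 241.5 284.5 241.5]
0 -25 [224.9 245.8 285.3 245.7]
0 -30 [224.  250.3 286.2 250.3]
0 -35 [223.1 255.1 287.1 255.1]
11 0 [228.2 210.6 282.2 210.6]
11 -10 [226.7 217.  283.6 217. ]
11 -15 [225.9 220.5 284.4 220.5]
11 -20 [225.1 224.2 285.2 224.2]
11 -25 [224.2 228.1 286.  228.1]
11 -30 [223.3 232.2 286.9 232.2]
11 -35 [222.3 236.6 287.9 236.6]
[-0.3  0.9 -0.1  1.5  0.2  0.7  1.3] [-3.1 -0.  -2.8] 18.700000000000003 0.0
```

The images and the failed grip agree: the tips sit about 30 mm behind the reported TCP. I'll open again and lower in guarded steps.

move_arm:
  plan:
    - [[0,0,0],[0,0,0],0.75]
    - [[0,0,0],[0,0,0],0.75]
    - [[0,0,0],[0,0,0],0.75]
    - [[0,0,-6],[0,0,0],0.75]
    - [[0,0,-6],[0,0,0],0.75]
    - [[0,0,0],[0,0,0],0.75]

```text
clock: 5.1
eef_pos: [654.9, 264.8, -9.8]
tool_rot: [-3.141, -0.002, -2.806]
force: [-0.5, 0.8, 0.4]
width: 64.1
gripper_force: 0.0
```

move_arm:
  plan:
    - [[0,0,-4],[0,0,0],0.75]
    - [[0,0,-4],[0,0,0],0.75]
    - [[0,0,0],[0,0,0],0.75]

```text
clock: 5.48
eef_pos: [655.2, 264.9, -17.3]
tool_rot: [-3.142, -0.001, -2.806]
force: [-0.2, 0.0, -0.4]
width: 63.8
gripper_force: 0.0
```

```bash
python3 - <<'E'
from h import *
s=status.read_state(); print(s["eef_pos"],s["width"],s["force"])
a=cams.get_image("wrist"); b=cams.get_image("side"); c=np.zeros((400,800,3),np.uint8); c[:,:400]=cv2.resize(a[170:330,176:336],(400,400)); c[:,400:]=cv2.resize(b[160:240,184:264],(400,400)); cv2.imwrite("pics/w4.png",c)
E
```

```text
[655.23871006 264.92655955 -17.2885472 ] 63.77076615937664 [-0.22268752  0.03332819 -0.35804373]
```

View pics/w4.png

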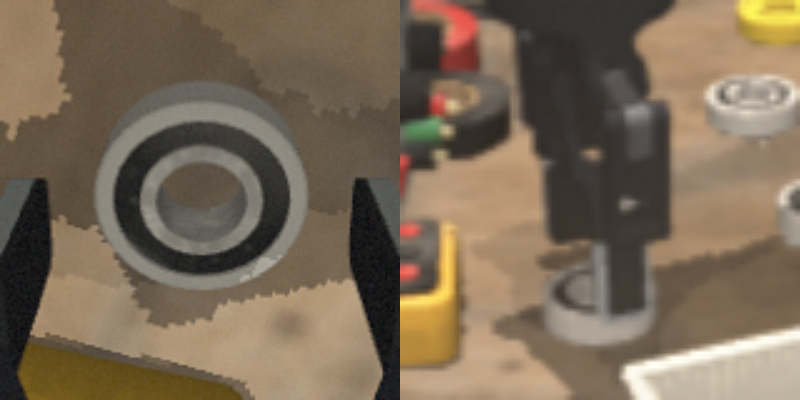

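The side crop shows the near finger tip at full-frame (228.4,223.6), still above the bench, and the bearing centred between the open fingers.

```bash
python3 - <<'E'
from h import *
np.set_printoptions(precision=1,suppress=True)
q,S=pose("side"); s=status.read_state()
R0=R.from_euler("xyz",s["tool_rot"]).as_matrix(); t=np.array(s["eef_pos"])
for y in (-34,-32,32,38): 
  for h in (-20,-25,-30,-35): print(y,h,(t+R0@[0,y,h])[:3],pr(q,S,t+R0@[0,y,h])[0])
E
```

```text
-34 -20 [666.8 233.    3.2] [218.5 213.8]
-34 -25 [666.8 233.    8.2] [218.4 211.8]
-34 -30 [666.8 233.   13.2] [218.3 209.8]
-34 -35 [666.8 233.   18.2] [218.1 207.7]
-32 -20 [666.2 234.9   3.2] [218.8 214.3]
-32 -25 [666.2 234.9   8.2] [218.6 212.2]
-32 -30 [666.2 234.9  13.2] [218.5 210.2]
-32 -35 [666.2 234.9  18.2] [218.4 208.2]
32 -20 [645.1 295.3   3.2] [227.9 228.8]
32 -25 [645.1 295.3   8.2] [227.8 226.7]
32 -30 [645.1 295.3  13.2] [227.7 224.5]
32 -35 [645.1 295.3  18.2] [227.6 222.4]
38 -20 [643.1 301.    3.2] [228.8 230.2]
38 -25 [643.1 301.    8.2] [228.7 228.1]
38 -30 [643.1 301.   13.2] [228.6 226. ]
38 -35 [643.1 301.   18.2] [228.5 223.8]
```

move_arm:
  plan:
    - [[0,0,-4],[0,0,0],0.75]
    - [[0,0,-4],[0,0,0],0.75]
    - [[0,0,0],[0,0,0],0.75]

```text
clock: 5.95
eef_pos: [655.2, 264.9, -25.4]
tool_rot: [-3.142, -0.001, -2.806]
force: [-0.6, -0.3, -0.2]
width: 64.1
gripper_force: 0.0
```

move_arm:
  plan:
    - [[0,0,0],[0,0,0],0.4]
    - [[0,0,0],[0,0,0],0.4]
    - [[0,0,0],[0,0,0],0.4]
    - [[0,0,0],[0,0,0],0.4]
    - [[0,0,0],[0,0,0],0.4]

```text
clock: 6.58
eef_pos: [656.0, 265.4, -24.2]
tool_rot: [3.141, 0.001, -2.807]
force: [-0.6, -0.4, 6.4]
width: 43.8
gripper_force: 61.6
```

move_arm:
  plan:
    - [[0,0,5],[0,0,0],0.4]
    - [[0,0,10],[0,0,0],0.4]
    - [[0,0,15],[0,0,0],0.4]
    - [[0,0,0],[0,0,0],0.4]
    - [[0,0,0],[0,0,0],0.4]

```text
clock: 7.2
eef_pos: [655.6, 265.0, 5.4]
tool_rot: [-3.142, 0.0, -2.806]
force: [0.2, 0.4, -1.4]
width: 43.9
gripper_force: 61.1
```

```bash
python3 - <<'E'
from h import *
s=status.read_state(); print(s["eef_pos"],s["width"],s["force"],s["gripper_force"])
a=cams.get_image("wrist"); b=cams.get_image("side"); c=np.zeros((400,800,3),np.uint8); c[:,:400]=cv2.resize(a[170:330,176:336],(400,400)); c[:,400:]=cv2.resize(b[160:240,184:264],(400,400)); cv2.imwrite("pics/w5.png",c)
E
```

```text
[655.58728769 265.02961175   5.39846668] 43.897593356895996 [ 0.17009845  0.37643294 -1.38007141] 61.117225274210796
```

View pics/w5.png

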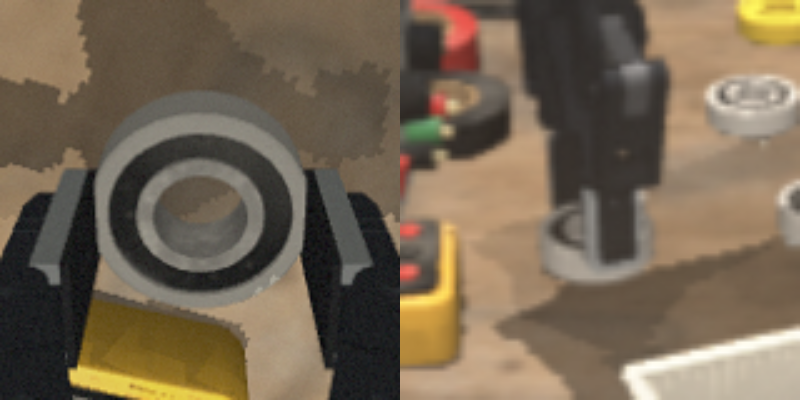

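A is firmly held and level (crop: ring between the pads, at (200,200)). It goes to the tray now.

move_arm:
  plan:
    - [[0,0,30],[0,0,0],0.4]
    - [[0,0,30],[0,0,0],0.4]
    - [[-21,31,0],[0,0,0],0.4]
    - [[-21,31,0],[0,0,0],0.4]
    - [[-21,31,0],[0,0,0],0.4]
    - [[-21,31,0],[0,0,0],0.4]
    - [[-20.5,31,0],[0,0,0],0.4]
    - [[0,0,0],[0,0,0],0.4]
    - [[0,0,-30],[0,0,0],0.4]
    - [[0,0,-30],[0,0,0],0.4]

```text
clock: 8.55
eef_pos: [552.2, 418.9, 4.6]
tool_rot: [-3.141, 0.001, -2.807]
force: [-0.0, -0.1, -1.5]
width: 43.6
gripper_force: 61.4
```

move_arm:
  plan:
    - [[0,0,-10],[0,0,0],0.4]
    - [[0,0,-10],[0,0,0],0.4]
    - [[0,0,-2],[0,0,0],0.4]
    - [[0,0,0],[0,0,0],0.4]
    - [[0,0,0],[0,0,0],0.4]

```text
clock: 9.18
eef_pos: [551.6, 420.5, -15.9]
tool_rot: [3.141, 0.001, -2.806]
force: [0.4, -0.2, -0.6]
width: 43.2
gripper_force: 61.4
```

move_arm:
  plan:
    - [[0,0,-2],[0,0,0],0.4]
    - [[0,0,0],[0,0,0],0.4]

```text
clock: 9.43
eef_pos: [551.0, 420.0, -18.8]
tool_rot: [-3.142, -0.0, -2.806]
force: [0.1, -0.5, -0.7]
width: 43.5
gripper_force: 61.4
```

move_arm:
  plan:
    - [[0,0,-1.5],[0,0,0],0.4]
    - [[0,0,0],[0,0,0],0.4]

```text
clock: 9.68
eef_pos: [551.0, 420.0, -20.5]
tool_rot: [-3.141, -0.0, -2.806]
force: [0.1, 0.7, -0.3]
width: 43.5
gripper_force: 61.4
```

move_arm:
  plan:
    - [[0,0,-1],[0,0,0],0.4]
    - [[0,0,0],[0,0,0],0.4]

```text
clock: 9.93
eef_pos: [551.1, 420.2, -21.2]
tool_rot: [3.142, 0.0, -2.806]
force: [-0.4, 0.3, -0.2]
width: 43.5
gripper_force: 61.5
```

move_arm:
  plan:
    - [[0,0,-1],[0,0,0],0.4]
    - [[0,0,0],[0,0,0],0.4]

```text
clock: 10.18
eef_pos: [551.2, 420.2, -21.3]
tool_rot: [3.142, 0.0, -2.807]
force: [-1.4, -0.3, 5.5]
width: 43.7
gripper_force: 62.2
```

move_arm:
  plan:
    - [[0,0,-1],[0,0,0],0.4]
    - [[0,0,0],[0,0,0],0.4]

```text
clock: 10.42
eef_pos: [551.2, 420.2, -21.3]
tool_rot: [-3.141, 0.0, -2.807]
force: [-3.0, -1.9, 11.9]
width: 43.5
gripper_force: 62.8
```

move_arm:
  plan:
    - [[0,0,2],[0,0,0],0.55]
    - [[0,0,0],[0,0,0],0.65]
    - [[0,0,0],[0,0,0],0.75]
    - [[0,0,0],[0,0,0],0.75]
    - [[0,0,20],[0,0,0],0.75]
    - [[0,0,50],[0,0,0],0.75]
    - [[0,0,50],[0,0,0],0.75]

```text
clock: 11.3
eef_pos: [551.2, 420.2, 101.2]
tool_rot: [3.141, 0.001, -2.806]
force: [0.4, -0.4, 0.5]
width: 64.0
gripper_force: 0.0
```

move_arm:
  plan:
    - [[0,-45,0],[0,0,-8.8],0.75]
    - [[0,-45,0],[0,0,-8.8],0.75]
    - [[0,-45,0],[0,0,-8.8],0.75]
    - [[1,-45,0],[0,0,-8.8],0.75]
    - [[1,-46,0],[0,0,-8.8],0.75]
    - [[0,0,-40],[0,0,0],0.75]
    - [[0,0,-20],[0,0,0],0.75]
    - [[0,0,0],[0,0,0],0.75]
    - [[0,0,0],[0,0,0],0.75]

```text
clock: 12.42
eef_pos: [554.1, 194.7, 40.2]
tool_rot: [3.14, 0.001, 2.709]
force: [-0.1, -0.0, -0.2]
width: 64.0
gripper_force: 0.0
```

```bash
python3 - <<'E'
from h import *
np.set_printoptions(precision=1,suppress=True)
s=status.read_state(); im=cams.get_image("wrist"); cv2.imwrite("pics/w6.png",im)
b=cams.get_image("side"); cv2.imwrite("pics/s6.png",b)
print(s["eef_pos"],s["tool_rot"],s["width"]); p,T=pose("wrist",s)
g=pr(p,T,[553.5,194.5,10])[0]; print(g)
hsv=cv2.cvtColor(im,cv2.COLOR_BGR2HSV); m=((hsv[...,1]<50)&(hsv[...,2]>120)).astype(np.uint8)*255
k=np.zeros_like(m); cv2.circle(k,tuple(int(v) for v in g),48,255,-1)
pts=cv2.convexHull(cv2.findNonZero(m&k)); e=cv2.fitEllipse(pts); print(e,cast(p,T,e[0],12))
c=np.zeros((384,800,3),np.uint8); c[:,:512]=im; c[:,512:]=cv2.resize(b[180:308,230:326],(288,384)); cv2.imwrite("pics/w6c.png",c)
E
```

```text
[554.1 194.7  40.2] [3.1 0.  2.7] 64.0144870458537
[254.2 208.5]
((264.8631591796875, 203.17727661132812), (64.64221954345703, 95.6190185546875), 67.1336669921875) [[552.2 203.6  12. ]]
```

View pics/w6c.png

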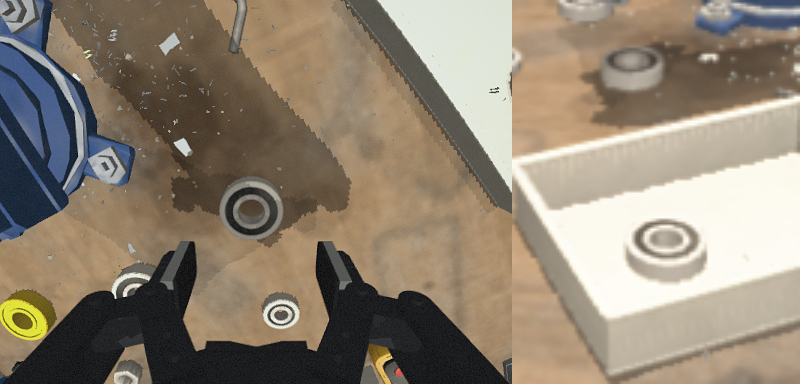

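A lies flat in the tray (side crop (665,248)). B is at (251,208), close to the predicted (254,208), between the open fingers and clear of the vice and C. I go down and grip.

move_arm:
  plan:
    - [[0,0,-20],[0,0,0],0.75]
    - [[0,0,-20],[0,0,0],0.75]
    - [[0,0,-15],[0,0,0],0.75]
    - [[0,0,-6],[0,0,0],0.75]
    - [[0,0,-3],[0,0,0],0.75]
    - [[0,0,0],[0,0,0],0.75]

```text
clock: 13.28
eef_pos: [553.4, 194.2, -25.0]
tool_rot: [3.141, 0.0, 2.709]
force: [-0.6, 0.1, 0.2]
width: 63.6
gripper_force: 0.0
```

move_arm:
  plan:
    - [[0,0,0],[0,0,0],0.4]
    - [[0,0,0],[0,0,0],0.4]
    - [[0,0,0],[0,0,0],0.4]
    - [[0,0,0],[0,0,0],0.4]
    - [[0,0,0],[0,0,0],0.4]

```text
clock: 13.9
eef_pos: [553.5, 194.1, -24.2]
tool_rot: [3.141, 0.001, 2.709]
force: [-0.8, -0.0, 5.7]
width: 43.7
gripper_force: 60.1
```

move_arm:
  plan:
    - [[0,0,10],[0,0,0],0.4]
    - [[0,0,30],[0,0,0],0.4]
    - [[0,0,50],[0,0,0],0.4]
    - [[-13,41,0],[0,0,8.8],0.4]
    - [[-13,41,0],[0,0,8.8],0.4]
    - [[-13,41,0],[0,0,8.8],0.4]
    - [[-13,41,0],[0,0,8.8],0.4]
    - [[-14,40,0],[0,0,8.8],0.4]
    - [[0,0,0],[0,0,0],0.4]
    - [[0,0,0],[0,0,0],0.4]

```text
clock: 15.15
eef_pos: [487.3, 397.3, 65.0]
tool_rot: [-3.14, 0.0, -2.807]
force: [0.9, -0.4, -1.4]
width: 43.7
gripper_force: 61.3
```

move_arm:
  plan:
    - [[0,0,-30],[0,0,0],0.4]
    - [[0,0,-30],[0,0,0],0.4]
    - [[0,0,-12],[0,0,0],0.4]
    - [[0,0,-8],[0,0,0],0.4]
    - [[0,0,-3],[0,0,0],0.4]
    - [[0,0,0],[0,0,0],0.4]

```text
clock: 15.9
eef_pos: [487.5, 398.3, -17.7]
tool_rot: [3.141, 0.001, -2.807]
force: [0.2, -0.1, -0.7]
width: 43.7
gripper_force: 61.4
```

move_arm:
  plan:
    - [[0,0,-1],[0,0,0],0.4]
    - [[0,0,0],[0,0,0],0.4]

```text
clock: 16.15
eef_pos: [487.3, 398.3, -18.9]
tool_rot: [3.141, 0.001, -2.806]
force: [0.3, -0.0, -1.0]
width: 43.7
gripper_force: 61.4
```

move_arm:
  plan:
    - [[0,0,-1],[0,0,0],0.4]
    - [[0,0,0],[0,0,0],0.4]

```text
clock: 16.4
eef_pos: [487.0, 398.1, -20.3]
tool_rot: [-3.142, -0.0, -2.806]
force: [-0.2, -0.7, -1.2]
width: 43.5
gripper_force: 61.4
```

move_arm:
  plan:
    - [[0,0,-1],[0,0,0],0.4]
    - [[0,0,0],[0,0,0],0.4]

```text
clock: 16.65
eef_pos: [487.2, 398.1, -21.1]
tool_rot: [3.142, 0.0, -2.806]
force: [-1.1, -0.5, 1.4]
width: 43.5
gripper_force: 61.6
```

move_arm:
  plan:
    - [[0,0,-1],[0,0,0],0.4]
    - [[0,0,0],[0,0,0],0.4]

```text
clock: 16.9
eef_pos: [487.2, 398.2, -21.2]
tool_rot: [-3.142, 0.0, -2.806]
force: [-1.4, -2.2, 7.8]
width: 43.8
gripper_force: 62.4
```

Contact; release, lift, and check numerically.

move_arm:
  plan:
    - [[0,0,1],[0,0,0],0.55]
    - [[0,0,0],[0,0,0],0.65]
    - [[0,0,0],[0,0,0],0.75]
    - [[0,0,0],[0,0,0],0.75]
    - [[0,0,20],[0,0,0],0.75]
    - [[0,0,50],[0,0,0],0.75]
    - [[0,0,50],[0,0,0],0.75]
    - [[0,0,50],[0,0,0],0.75]
    - [[0,0,0],[0,0,0],0.75]
    - [[0,0,0],[0,0,0],0.75]

```text
clock: 18.15
eef_pos: [486.9, 397.9, 149.5]
tool_rot: [3.142, 0.0, -2.807]
force: [-0.6, 0.5, -0.5]
width: 64.2
gripper_force: 0.0
```

```bash
python3 - <<'E'
from h import *
np.set_printoptions(precision=1,suppress=True)
s=status.read_state(); print(s["clock"],s["eef_pos"],s["width"],s["force"]); p,T=pose("wrist",s)
im=cams.get_image("wrist"); cv2.imwrite("pics/w7.png",im)
g=cv2.GaussianBlur(cv2.cvtColor(im,cv2.COLOR_BGR2GRAY),(3,3),0)
cs,h=cv2.findContours((g<90).astype(np.uint8),cv2.RETR_CCOMP,cv2.CHAIN_APPROX_NONE)
for c in cs:
    if len(c)>25 and 150<cv2.contourArea(cv2.convexHull(c))<4000:
        e=cv2.fitEllipse(c)
        if e[1][0]/e[1][1]>.75: print(np.array(e[0]),np.array(e[1]),cast(p,T,e[0],17)[0,:2])
E
```

```text
18.15 [486.9 397.9 149.5] 64.19477317361364 [-0.6  0.5 -0.5]
[ 43.5 233.2] [20.  25.4] [640.5 183.2]
[255.6 229.3] [27.5 31.8] [550.6 420.3]
[255.8 229. ] [23.7 25.4] [550.2 420.3]
[500.8 204. ] [25.5 29.3] [427.9 680.7]
[417.4 195.2] [59.  67.1] [452.1 577.7]
[255.8 173.1] [34.2 35.7] [487.8 398.6]
[256.  173.9] [24.  25.1] [488.5 399.1]
[257.  166.2] [30.  37.1] [480.1 397.4]
[151.4  72. ] [38.8 44.2] [424.5 268.8]
```

```bash
python3 -c "
from cell import ctrl
print(ctrl.finish_job())"
```

```text
the job is handed in; nothing more can be done
None
```

Bearings A and B were set down flat and about 66 mm apart on the tray floor, measured from the wrist camera after release; C was left where it lay, and the job was handed in at about 18 s of the 58 s limit.

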